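# Tuck the flashing under the lapped sheet and hold it down

## Robot

A 6-joint arm with a two-finger parallel gripper is mounted at the origin on a cart in front of the work surface, level with it; the furniture and walls round the work are solid. World frame = base frame: x ahead of the robot, y to its left, z up, the work surface at z = 0. Lengths are in m, angles in rad, forces in N, time in s.
With the tool pointing down it reaches from about 0.375 to 0.9 m from the base axis. Payload 3.1 kg.
Tool frame: the origin (TCP) lies midway between the tips of the shut fingers; the grasp point (between the pads) lies 19 mm behind it; z points along the fingers, x is the direction in which the jaws open and shut, and the axes are right-handed (so a half turn about z gives the same grasp; the last joint's range is limited). The gripper opens to 85 mm and grips with 20 to 120 N. Pads are 22 mm wide; open, the fingers measure 114 mm over their backs; the gripper's body (76 mm by 85 mm) begins 54 mm behind the grasp point. The pads swing forward as they close: fully open they stand 13 mm farther back than shut.
Start: joints at [-1.355, 0.527, 1.433, -0, 1.181, -0.178], TCP at [0.24, -0.577, 0.231] pointing down, gripper open.
Joint ranges: [-3.08, 3.08], [-0.75, 2.2], [0.22, 2.44], [-1.43, 4.57], [0, 2.65], [-2.85, 2.85]. Speed limits (rad/s): [2.79, 2.79, 3.14, 3.14, 3.14, 3.14].

## Interface

Orientations are given as a unit quaternion [x, y, z, w].
In Python, from station import * gives the robot as it stands.
- The arm moves only by the tool servo_tool, never from a script. Its argument "targets" is a list of rows, each a list of 6 numbers: the shift along the tool's x, y, z in mm, then the turn, a rotation vector about the tool's x, y, z in degrees. A call has 1 to 10 rows; each row is the pose to reach, as a shift and turn from the pose commanded when the call began, along the tool's axes at that moment; what a row does not reach only later rows make up. A row lasts 1/8 s, in which the tool goes at most 62.5 mm and 10.7 degrees, less where a joint would pass 70% of its speed; a pose out of reach is approached as far as the arm can. A call with a gripper value outside its range is refused whole. "gripper" is the finger opening in mm, from 0 to 85.4, set as the call begins (left out, the last holds). The fingers move at their own pace and stop on an object; "newtons" is the grip in N (left out, the last holds). Time passes only in rows, so rows that repeat a pose let the fingers close. It gives the time, the measured TCP pose, the force and the opening at its end, in the units of the state.
- sense(): the state, without advancing time (a new reading comes with each control period).
- snapshot(name): name is "scene" or "top" or "wrist"; returns a dict with "color" (400x640x3 uint8, red, green, blue), "vfov" (degrees; the focal length in pixels is half the picture's height over the tangent of half this angle, whatever the lens; pixels are square), "cx", "cy" (the principal point, pixels), "R" (3x3) and "t" (3): a world point X has camera coordinates R X + t. Camera axes: x right, y down, z forward; pixel columns grow to the right and rows downward; lengths in m; the calibration is good to about 2 mm. A picture is of the moment at which its call begins. There is no depth.
- sign_off(): hands the job in, once; it reports no verdict.
The state is a dict: "t": time; "q": joint angles; "qd": joint speeds; "tau": joint torques, N m; "tcp_pos": TCP position; "tool_rot": TCP orientation; "force": force on the tool from outside, world axes, zero at the start; "ft_torque": the same for the moment, N m; "finger_gap": opening from 0.0 (shut) to 1.0 (fully open).
Only numpy, scipy, OpenCV 4.12 (cv2) and the standard library are available. Lean on these libraries where they do the work, as an engineer would, in place of code of your own. Each camera call takes 0.05 s, during which the arm holds its last target. There are 200 camera calls.

## Task

Pick up the aluminium flashing panel by its upright flange, tuck the edge of its tongue under the blue lapped sheet of the fitting jig without lifting that sheet, and lower its pin into both saddles, so that the panel sits level and fully home. Then press it firmly down there (about 15 N) and finish with your grip still on it, still holding it pressed flat; leave the other things on the bench alone.

Things in the scene. Friction and masses are not known exactly. Their poses are not given: they have to be found in the camera images.
- flange (a point): Middle of the black grip pad on the flashing's upright flange (flange 8 thick, 140 wide; pad 12 thick, 70 along y, from 22 to 58 above the panel's underside): grip it here from above, fingers closing along x. 40 above the underside, 28 straight above the pin's axis. Axes: x from the flange to the tongue's free edge, y along the pin, z up.
- flashing: Loose aluminium panel, 0.15 to 0.31 kg: flat tongue 5 thick, 140 wide, reaching 100 in +x from an upright flange 59 high. A steel pin, 10 thick, runs along y through the flange's foot, axis 12 above the underside, sticking out 27 at each end (194 in all). Origin on the underside below the flange. At the start it lies with the tongue flat on the worktop, pointing away from the robot.
- tongue (a point): Middle of the free edge of the flashing's tongue, 100 in front of the flange (its +x), 2.5 above the underside. Axes as for the flange.
- seat (a point): Point of the jig half-way between its two saddles, at the height of their floors, 27 above the worktop. Axes: x from the saddles towards the lap, y along the saddle line, z up. With the pin on both floors the tongue lies level on the bed and the flange point is 33 above this point, its x within 4 and y within 7 of it.
- jig: Fixed jig, plywood board 200x260x12; origin under its centre, seat at its x -45; axes as the seat's. Dark steel saddles, 18 wide, centred at seat y +86 and -86: along seat x a low lip 4 high (-14 to -8), a floor (-8 to +8.5), then a tall stop 22 high. The panel passes between the saddles with 7 to spare each side, and between the lap's wooden cheeks (inner faces at y +81 and -81).
- rest: The parts of the jig that carry the flashing from below: the brass saddle floors and a black rubber bed 136 wide, from seat x +20 to +130, its top 7 lower than the saddle floors. Fixed to the jig, same origin.
- lap (a joint): Blue lapped sheet, 182 wide, 4 thick, 80 long, 0.16 kg, hinged at its far edge (140 from the seat along x), held down by its weight alone, resting level on the cheeks at 0; grows as its front edge is lifted, in rad (0.08 is about 6 at the edge).
- lap_edge (a point): Middle of the lap's front lower edge: 60 along +x from the seat and 9 above it, which is 16 above the bed. The tongue goes in under this edge.
- spacer: Bystander, to be left alone: alloy hub spacer, ring 38 across, 30 high. Origin at the centre of its underside.
- nut: Bystander, to be left alone: large lock nut, 41 across, 16 high. Origin at the centre of its underside.
- tape: Bystander, to be left alone: roll of black tape lying flat, 66 across, 19 high. Origin at the centre of its underside.
- block: Bystander, to be left alone: softwood block 45x120x35. Origin at the centre of its underside.
- spanner: Bystander, to be left alone: combination spanner 200 long, 9 high. Origin at the centre of its underside.

How it is judged:
By the outcome, as a careful person would: the job done as asked, in the order asked, and still so for the second after the job is handed in, while the arm keeps its last pose, push and grip.
It also fails if it takes over 43 s, if anything falls off the work surface, if the arm or the gripper's body presses on something with over 40 N, if the wrist force passes 120 N, or if a joint passes its speed limit or range.

## Working session

There is one attempt and no reset: what is moved stays moved. The work goes in short steps, Python scripts to look and compute and a tool call to move; the robot and the scene stay as the last step left them, time stands still between calls to the robot, and variables do not carry over. Pictures are saved under pics/ and viewed, about 8 in all and at most 12, crops included, and the job is handed in when it is done.

Besides the shell and the picture viewer there is one more tool, called as name([rows], argument=value, ...), one row to a line, values as JSON. servo_tool: Moves the arm, as the interface text tells. Its arguments: {"type":"object","properties":{"targets":{"type":"array","items":{"type":"array","items":{"type":"number"}}},"gripper":{"type":"number"},"newtons":{"type":"number"}},"required":["targets"]}

```bash
mkdir -p pics; ls; cat > h.py <<'E'
from station import *
import numpy as np, cv2
def f(s): return s["color"].shape[0]/2/np.tan(np.radians(s["vfov"])/2)
def ray(s,uv):
    R=np.array(s["R"]);t=np.array(s["t"]);d=R.T@np.array([(uv[0]-s["cx"])/f(s),(uv[1]-s["cy"])/f(s),1.]);return -R.T@t,d
def onz(s,uv,z):
    c,d=ray(s,uv);return c+d*(z-c[2])/d[2]
def tri(obs):
    A=np.zeros((3,3));b=np.zeros(3)
    for s,uv in obs:
        c,d=ray(s,uv);d=d/np.linalg.norm(d);P=np.eye(3)-np.outer(d,d);A+=P;b+=P@c
    X=np.linalg.solve(A,b)
    return X,[np.linalg.norm(proj(s,X)-uv) for s,uv in obs]
def proj(s,X):
    p=np.array(s["R"])@X+np.array(s["t"]);return np.array([p[0]/p[2]*f(s)+s["cx"],p[1]/p[2]*f(s)+s["cy"]])
E
python3 - <<'E'
from h import *
import pickle
D={}
for n in("scene","top","wrist"):
    s=snapshot(n);D[n]=s;cv2.imwrite(f"pics/{n}0.png",s["color"][:,:,::-1]);print(n,f(s),-np.array(s["R"]).T@s["t"],np.array(s["R"])[2])
pickle.dump(D,open("d0.pkl","wb"))
s=sense();print(s["t"],s["tool_rot"],s["force"])
E
```

```text
pics
scene 484.1437703792286 [-0.28094691 -0.78160848  1.17447579] [ 0.50197001  0.49055629 -0.71230656]
top 482.42518966410614 [0.42127934 0.00463583 1.72857197] [ 0.06072655 -0.00440291 -0.99814473]
wrist 346.76467618603846 [ 0.31387701 -0.54606478  0.37348537] [-0.29171744 -0.12035667 -0.94890211]
0.15 [ 8.32057583e-01 -5.54688628e-01 -6.11277907e-04 -5.75530426e-04] [-0.47453681  0.24769779  0.3288847 ]
```

View pics/scene0.png

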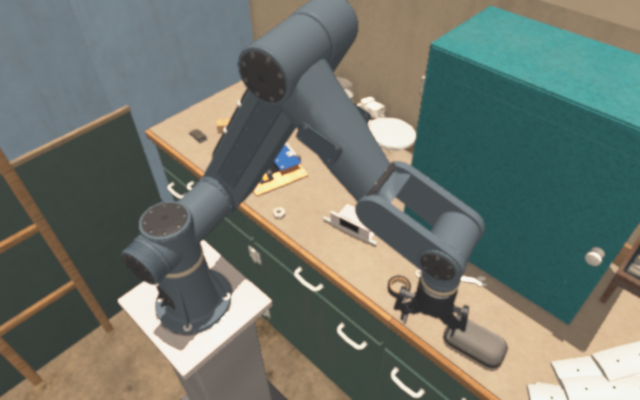

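View pics/top0.png

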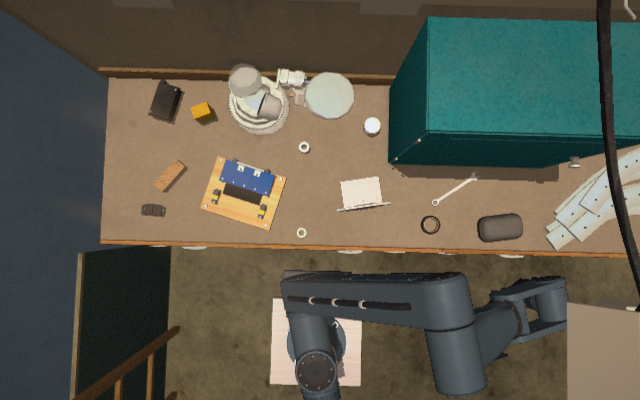

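The scene view has the arm partly hiding the jig. In the top view the jig board is centred near (243,192): blue lap at (248,178), dark saddles at (215,197) and (262,211). The flashing has its tongue at (361,191) and its flange along (337,210)-(390,205). I'll get rough positions from these, then refine with the wrist camera.

```bash
python3 - <<'E'
from h import *
import pickle
D=pickle.load(open("d0.pkl","rb"));s=D["top"]
for n,uv,z in [("pinL",(337,210),.012),("pinR",(390,205),.012),("tongL",(341,181),.005),("tongR",(380,177),.005),("sadL",(215,197),.04),("sadR",(262,211),.04),("lapL",(225,160),.04),("lapR",(274,174),.04),("lapFL",(219,185),.04),("lapFR",(269,195),.04),("cab",(389,163),0),("cabtop",(428,130),.4)]: print(n,onz(s,uv,z).round(3))
im=cv2.resize(s["color"][130:250,190:410,::-1],None,fx=3.6,fy=3.6,interpolation=cv2.INTER_CUBIC)
cv2.imwrite("pics/crop0.png",im)
S=sense();from scipy.spatial.transform import Rotation as Ro
print(Ro.from_quat(S["tool_rot"]).as_matrix().round(3),S["tcp_pos"])
E
```

```text
pinL [ 0.467 -0.064  0.012]
pinR [ 0.49  -0.252  0.012]
tongL [ 0.572 -0.076  0.005]
tongR [ 0.59  -0.215  0.005]
sadL [0.5   0.365 0.04 ]
sadR [0.456 0.199 0.04 ]
lapL [0.632 0.336 0.04 ]
lapR [0.587 0.162 0.04 ]
lapFL [0.543 0.353 0.04 ]
lapFR [0.513 0.177 0.04 ]
cab [ 0.642 -0.248  0.   ]
cabtop [ 0.687 -0.296  0.4  ]
[[ 0.385 -0.923 -0.   ]
 [-0.923 -0.385  0.002]
 [-0.002 -0.    -1.   ]] [ 0.24030035 -0.57636817  0.23055368]
```

View pics/crop0.png

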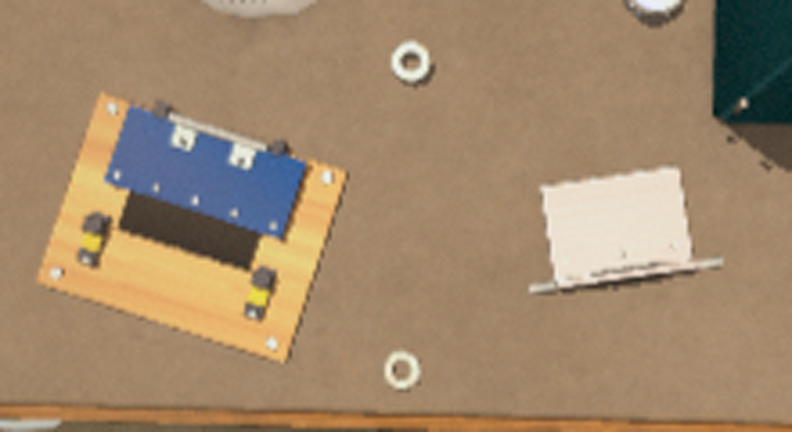

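The crop shows yellow (brass) saddle floors, dark stops beyond them, and the lap on the far side. The flashing yaw comes out near +7° and the jig near −15°. I'm moving above the flashing for wrist views.

servo_tool([
  [-30,-38,0,0,0,-8],
  [-62,-80,0,0,0,-16],
  [-95,-123,0,0,0,-25],
  [-128,-166,0,0,0,-33],
  [-161,-209,0,0,0,-41],
  [-194,-252,0,0,0,-49],
  [-227,-295,0,0,0,-57],
  [-260,-337,0,0,0,-66],
  [-295,-382,0,0,0,-74],
  [-295,-382,0,0,0,-74],
])

```text
t: 1.4
tcp_pos: [0.4805, -0.1541, 0.2312]
tool_rot: [0.998, 0.061, -0.0, -0.001]
force: [0.3, -0.2, 0.8]
finger_gap: 0.997
```

```bash
python3 - <<'E'
from h import *
import pickle
s=snapshot("wrist");pickle.dump(s,open("w1.pkl","wb"));cv2.imwrite("pics/w1.png",s["color"][:,:,::-1])
S=sense();print(S["t"],S["tcp_pos"],S["q"],S["qd"])
E
```

```text
1.45 [ 0.47990127 -0.15591754  0.23114634] [-5.35767553e-01  3.66738196e-01  1.72974772e+00 -3.10641826e-04
  1.04559166e+00 -6.54753564e-01] [-0.05506956 -0.00058108 -0.0018767  -0.01128449 -0.00372559  0.00187826]
```

View pics/w1.png

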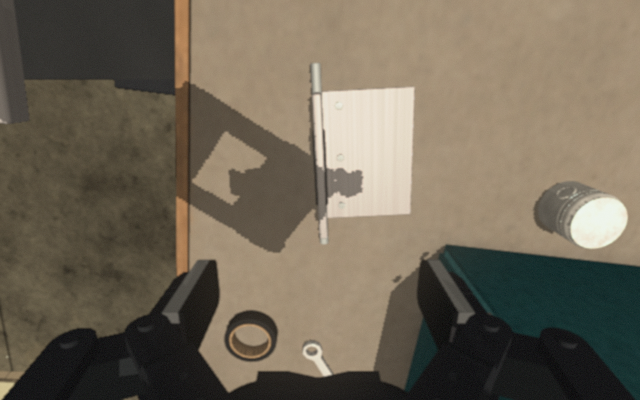

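The wrist view shows the flashing with pin ends near (316,68) and (323,240), and tongue corners at (413,88) and (410,214). Tape and spanner are lower in the frame, clear of the path. I'm shifting 90 mm for a second view.

servo_tool([
  [0,-40,0,0,0,0],
  [0,-90,0,0,0,0],
  [0,-90,0,0,0,0],
  [0,-90,0,0,0,0],
])

```text
t: 1.95
tcp_pos: [0.4695, -0.0697, 0.2315]
tool_rot: [0.998, 0.057, 0.0, 0.001]
force: [-0.3, -0.7, -0.2]
finger_gap: 1.002
```

```bash
python3 - <<'E'
from h import *
import pickle
s=snapshot("wrist");pickle.dump(s,open("w2.pkl","wb"))
a=pickle.load(open("w1.pkl","rb"))
im=np.vstack([cv2.resize(x[:,:,::-1],None,fx=4,fy=4,interpolation=cv2.INTER_CUBIC)  for x in []] ) if 0 else None
A=cv2.resize(a["color"][55:250,295:425,::-1],None,fx=3,fy=3,interpolation=cv2.INTER_CUBIC)
B=cv2.resize(s["color"][130:325,295:425,::-1],None,fx=3,fy=3,interpolation=cv2.INTER_CUBIC)
cv2.imwrite("pics/ab.png",np.hstack([A,B]))
S=sense();print(S["t"],S["tcp_pos"],S["tool_rot"])
E
```

```text
2.0 [ 0.46966854 -0.06997753  0.23147088] [9.98388556e-01 5.67435357e-02 4.37548691e-04 5.19722454e-04]
```

View pics/ab.png

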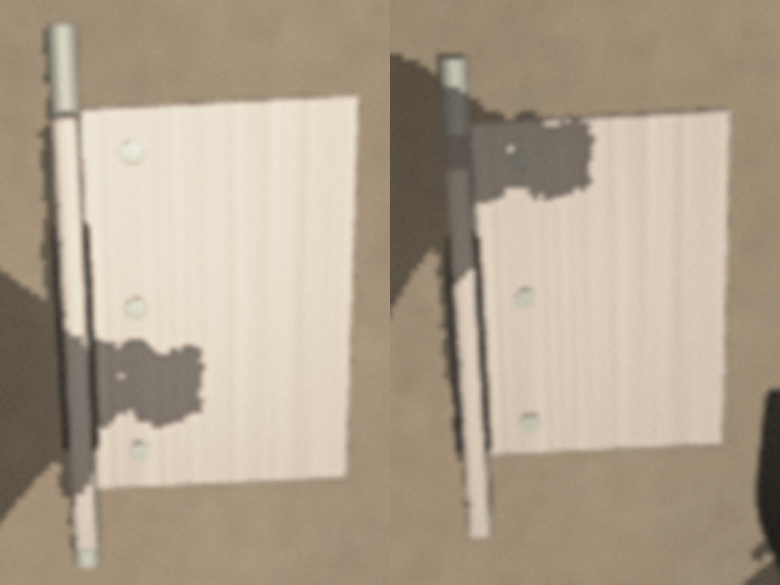

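In both crops, left from the first place and right from the second, the tongue corners, the pin's +y end and the flange's −y top end are all clear. The dark pad shows on both flange faces. I'm triangulating these points.

```bash
python3 - <<'E'
from h import *
import pickle
a=pickle.load(open("w1.pkl","rb"));b=pickle.load(open("w2.pkl","rb"));top=pickle.load(open("d0.pkl","rb"))["top"]
P={}
for n,A,B in [("flTop-y",(86,547),(89,535)),("tong+y",(358,97),(339,110)),("tong-y",(346,475),(331,441)),("pin+y",(62,25),(64,57)),("screw",(135,307),(134,297)),("screw-y",(140,450),(140,422))]:
    ua=np.array([295+A[0]/3-.33,55+A[1]/3-.33]);ub=np.array([295+B[0]/3-.33,130+B[1]/3-.33])
    X,r=tri([(a,ua),(b,ub)]);P[n]=X;print(n,X.round(4),np.round(r,2),onz(a,ua,.005 if n[0]=="t" or n[0]=="s" else .012).round(4),onz(b,ub,.005 if n[0] in "ts" else .012).round(4),proj(top,X).round(0))
# plane-cast at text heights
g=lambda n,z:(0)
c=lambda s,o,p,z:onz(s,(o[0]+p[0]/3-.33,o[1]+p[1]/3-.33),z)
oA=(295,55);oB=(295,130)
tp=(c(a,oA,(358,97),.005)+c(b,oB,(339,110),.005))/2; tm=(c(a,oA,(346,475),.005)+c(b,oB,(331,441),.005))/2
y=(tp-tm)[:2];print("tongue w",np.linalg.norm(y));y/=np.linalg.norm(y);x=np.array([y[1],-y[0]])
print("yaw",np.degrees(np.arctan2(x[1],x[0])),"flange xy",(tp+tm)[:2]/2-.1*x)
# flange line yaw: top midline A
q=[c(a,oA,p,.059) for p in((66,116),(86,547))];print("flange top",q, "mid",(q[0]+q[1])/2, np.degrees(np.arctan2((q[1]-q[0])[0],(q[0]-q[1])[1])))
q=c(b,oB,(89,535),.059);print(q)
E
```

```text
flTop-y [ 0.4929 -0.2238  0.0584] [0.12 0.11] [ 0.4964 -0.2457  0.012 ] [ 0.4977 -0.2582  0.012 ] [384. 204.]
tong+y [ 0.5682 -0.0711  0.0016] [0.09 0.08] [ 0.5674 -0.0711  0.005 ] [ 0.5671 -0.0704  0.005 ] [340. 182.]
tong-y [ 0.5911 -0.2068  0.0054] [0.25 0.24] [ 0.5915 -0.207   0.005 ] [ 0.5909 -0.2071  0.005 ] [378. 177.]
pin+y [ 0.4651 -0.0609  0.0125] [0.02 0.02] [ 0.465  -0.0609  0.012 ] [ 0.4651 -0.061   0.012 ] [336. 211.]
screw [ 0.5024 -0.1517  0.0074] [0.07 0.06] [ 0.5025 -0.1522  0.005 ] [ 0.5027 -0.1527  0.005 ] [362. 201.]
screw-y [ 0.5119 -0.2054  0.0081] [0.11 0.1 ] [ 0.5121 -0.2065  0.005 ] [ 0.5125 -0.2072  0.005 ] [377. 199.]
tongue w 0.13837864694626037
yaw 9.979444618742871 flange xy [ 0.48075677 -0.1562282 ]
flange top [array([ 0.4697117 , -0.08715328,  0.059     ]), array([ 0.49293945, -0.22347102,  0.059     ])] mid [ 0.48132557 -0.15531215  0.059     ] 9.669992422972136
[ 0.49267469 -0.22334292  0.059     ]
```

Heights and sizes agree: flange top z 58 mm (59 given), tongue 138 mm wide (140), pin z 12.5 mm (12). That puts the flange at (0.481, −0.156) with yaw 9.8°. Next I'm going over the jig for two views.

servo_tool([
  [13,-40,0,0,0,4],
  [32,-97,0,0,0,10],
  [51,-155,0,0,0,15],
  [70,-212,0,0,0,21],
  [80,-243,0,0,0,21],
  [80,-243,0,0,0,21],
  [80,-243,0,0,0,21],
])

```text
t: 2.88
tcp_pos: [0.521, 0.1808, 0.231]
tool_rot: [0.992, -0.126, -0.0, 0.0]
force: [-0.0, 0.3, 0.4]
finger_gap: 0.999
```

```bash
python3 - <<'E'
from h import *
import pickle
s=snapshot("wrist");pickle.dump(s,open("w3.pkl","wb"));cv2.imwrite("pics/w3.png",s["color"][:,:,::-1])
S=sense();print(S["t"],S["tcp_pos"],S["tool_rot"])
E
```

```text
2.925 [0.52087098 0.1805873  0.23108358] [ 9.91996862e-01 -1.26261792e-01 -2.66917972e-04  3.38006686e-04]
```

servo_tool([
  [-5,-45,0,0,0,0],
  [-10,-95,0,0,0,0],
  [-10,-95,0,0,0,0],
  [-10,-95,0,0,0,0],
])

```text
t: 3.42
tcp_pos: [0.5344, 0.2752, 0.2311]
tool_rot: [0.992, -0.126, -0.0, 0.001]
force: [0.5, -0.0, 0.9]
finger_gap: 1.001
```

```bash
python3 - <<'E'
from h import *
import pickle
s=snapshot("wrist");pickle.dump(s,open("w4.pkl","wb"))
a=pickle.load(open("w3.pkl","rb"))
S=sense();print(S["t"],S["tcp_pos"],S["tool_rot"])
cv2.imwrite("pics/cd.png",np.hstack([a["color"][:,120:520,::-1],s["color"][:,120:520,::-1]]))
# colours: brass floors & blue lap
for x in (a,s):
    h=cv2.cvtColor(x["color"],cv2.COLOR_RGB2HSV)
    for nm,lo,hi in(("yel",(22,130,80),(34,255,255)),("blu",(100,110,40),(125,255,255))):
        m=cv2.inRange(h,lo,hi);n,l,st,ce=cv2.connectedComponentsWithStats(m)
        print(nm,[(st[i].tolist(),ce[i].round(1).tolist()) for i in range(1,n) if st[i][4]>40])
E
```

```text
3.475 [0.53440553 0.27494587 0.23114956] [ 9.92018250e-01 -1.26092446e-01 -4.40882100e-04  5.40070401e-04]
yel []
blu [([306, 0, 95, 167, 11868], [345.2, 81.5])]
yel [([252, 67, 11, 18, 157], [257.1, 75.1])]
blu [([318, 74, 90, 178, 10906], [358.1, 152.2])]
```

View pics/cd.png

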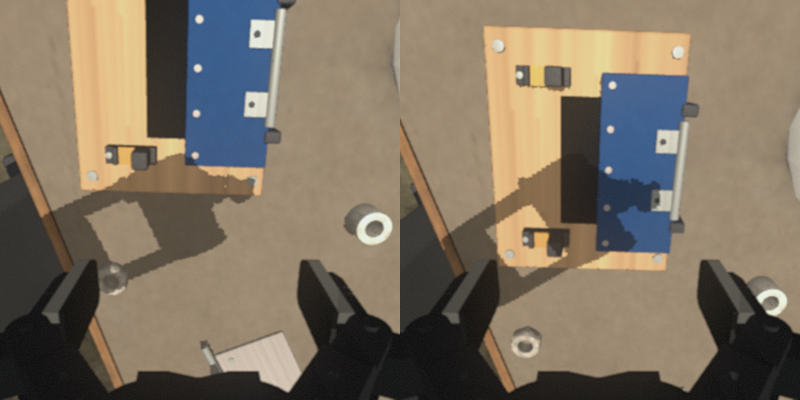

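Left (w3): the −y saddle near (250,155) and the lap corner at (306,165). Right (w4): both saddles, near (262,75) and (265,240), the lap front edge at columns 318–322, and board corners around. I'm zooming for subpixel picks.

```bash
python3 - <<'E'
from h import *
import pickle
a=pickle.load(open("w3.pkl","rb"));s=pickle.load(open("w4.pkl","rb"))
z=lambda x,u,v,w,h:cv2.resize(x["color"][v:v+h,u:u+w,::-1],None,fx=5,fy=5,interpolation=cv2.INTER_CUBIC)
r1=np.hstack([z(a,220,140,100,40)]);
I=np.vstack([np.hstack([z(s,230,60,70,35),z(s,310,65,70,35)]),np.hstack([z(s,230,222,70,35),z(s,300,222,70,35)]),np.hstack([z(a,215,138,70,35),z(a,290,138,70,35)])])
cv2.imwrite("pics/z.png",I);print(I.shape)
E
```

```text
(525, 700, 3)
```

View pics/z.png

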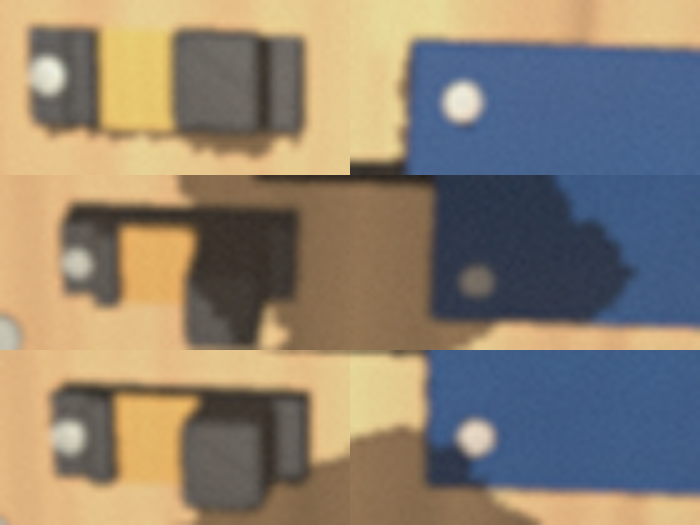

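The floors' lip-side edges: +y saddle at w4 (249.7,75.8); −y saddle at w4 (253.8,239.9) and w3 (238.0,156.1). The lap front corners: w4 (322.4,73.0) and (316.4,250.6), w3 (305.6,165.0).

```bash
python3 - <<'E'
from h import *
import pickle
a=pickle.load(open("w3.pkl","rb"));s=pickle.load(open("w4.pkl","rb"))
h=-.4
for n,ua,ub in [("floor-y",(238,156.1),(253.8,239.9)),("lap-y",(305.6,165),(316.4,250.6)),("screw",(315.4,155.4),(325.4,243.2))]:
    X,r=tri([(a,np.array(ua)+h),(s,np.array(ub)+h)]);print(n,X.round(4),np.round(r,2))
z=.027
fp=onz(s,(249.7+h,75.8+h),z)[:2]
fm=(onz(s,(253.8+h,239.9+h),z)[:2]+onz(a,(238+h,156.1+h),z)[:2])/2
print("fm each",onz(s,(253.8+h,239.9+h),z),onz(a,(238+h,156.1+h),z),"span",np.linalg.norm(fp-fm))
y=(fp-fm)/np.linalg.norm(fp-fm);x=np.array([y[1],-y[0]]);seat=(fp+fm)/2+.008*x
print("yaw",np.degrees(np.arctan2(x[1],x[0])),"seat",seat)
lp=onz(s,(322.4+h,73+h),.040)[:2];lm=(onz(s,(316.4+h,250.6+h),.04)[:2]+onz(a,(305.6+h,165+h),.04)[:2])/2
y2=(lp-lm)/np.linalg.norm(lp-lm);x2=np.array([y2[1],-y2[0]])
print("lap w",np.linalg.norm(lp-lm),"yaw",np.degrees(np.arctan2(x2[1],x2[0])),"lapmid in seat",((lp+lm)/2-seat)@x,((lp+lm)/2-seat)@y)
st=onz(s,(265+h,75+h),.049)[:2]-seat;print("stop +y in seat",st@x,st@y)
# board corners at z=.012 (w4 full-res from view: (+120 crop,-400))
for p in [(205,27),(408,35),(218,265),(385,269)]:
    d=onz(s,p,.012)[:2]-seat;print(d@x,d@y)
E
```

```text
floor-y [0.4414 0.2057 0.0253] [0.05 0.05]
lap-y [0.5072 0.1825 0.039 ] [0.06 0.06]
screw [0.5191 0.19   0.0419] [0.16 0.15]
fm each [0.44183219 0.20636823 0.027     ] [0.44187255 0.2059137  0.027     ] span 0.17195045092070263
yaw -16.524107759458534 seat [0.47397494 0.28629008]
lap w 0.18049609307520947 yaw -16.27408914587603 lapmid in seat 0.06100205493196371 0.0005468683856185395
stop +y in seat 0.0097170114055053 0.08718141967534937
-0.05166014313555526 0.1279770007581509
0.14159507246216652 0.1279642692163498
-0.05353573578473928 -0.12808575161846222
0.14438948424672712 -0.12627355528861764
```

The jig measures consistently: seat (0.474, 0.286), yaw −16.4°, saddle span 172.0 mm (172), floor z 25 mm (27), lap top z 39–42 mm (40), lap edge at 61 mm (60). I'm going back over the flange.

servo_tool([
  [5,35,0,0,0,-2],
  [12,92,0,0,0,-5],
  [19,150,0,0,0,-9],
  [27,207,0,0,0,-12],
  [34,263,0,0,0,-15],
  [42,320,0,0,0,-19],
  [50,378,10,0,0,-22],
  [56,431,50,0,0,-24.3],
  [56,431,100,0,0,-24.3],
  [56,431,121,0,0,-24.3],
])

```text
t: 4.72
tcp_pos: [0.4788, -0.1562, 0.1081]
tool_rot: [0.996, 0.084, -0.002, -0.001]
force: [-0.8, 1.3, 0.5]
finger_gap: 1.0
```

servo_tool([
  [0,0,0,0,0,0],
  [0,0,0,0,0,0],
])

```text
t: 4.97
tcp_pos: [0.4819, -0.1554, 0.1113]
tool_rot: [0.996, 0.086, 0.001, 0.001]
force: [0.2, -0.0, 1.0]
finger_gap: 1.003
```

```bash
cat >> h.py <<'E'
from scipy.spatial.transform import Rotation as Ro
def delta(p,yaw,S=None):
    S=S or sense();R=Ro.from_quat(S["tool_rot"]).as_matrix()
    T=Ro.from_euler("z",yaw,degrees=True).as_matrix()@np.diag([1,-1,-1.])
    print("t",S["t"],"tcp",np.round(S["tcp_pos"],4),"F",np.round(S["force"],1),"M",np.round(S["ft_torque"],2),"gap",S["finger_gap"])
    print("shift mm",(R.T@(np.array(p)-S["tcp_pos"])*1000).round(1),"turn",np.degrees(Ro.from_matrix(R.T@T).as_rotvec()).round(2))
E
python3 - <<'E'
from h import *
delta([.481,-.156,.024],9.8)
s=snapshot("wrist");cv2.imwrite("pics/w5.png",s["color"][:,:,::-1])
E
```

```text
t 4.975 tcp [ 0.4819 -0.1554  0.1113] F [ 0.2 -0.   1. ] M [0.01 0.01 0.01] gap 1.0033908421712834
shift mm [-1.1  0.3 87.3] turn [ 0.07 -0.07  0.06]
```

servo_tool([
  [-1,0,25,0,0,0],
  [-1,0,60,0,0,0],
  [-1,0,82,0,0,0],
  [-1,0,87,0,0,0],
  [-1,0,87,0,0,0],
])

```text
t: 5.65
tcp_pos: [0.4815, -0.155, 0.0242]
tool_rot: [0.996, 0.087, 0.001, 0.001]
force: [0.9, -0.3, -0.0]
finger_gap: 1.004
```

servo_tool([
  [0,0,0,0,0,0],
  [0,0,0,0,0,0],
  [0,0,0,0,0,0],
  [0,0,0,0,0,0],
  [0,0,0,0,0,0],
  [0,0,0,0,0,0],
], gripper=5, newtons=80)

```text
t: 6.4
tcp_pos: [0.4819, -0.155, 0.0238]
tool_rot: [0.996, 0.086, 0.001, 0.001]
force: [2.2, 2.5, 6.5]
finger_gap: 0.127
```

```bash
python3 - <<'E'
from h import *
delta([.481,-.156,.024],9.8)
E
```

```text
t 6.4 tcp [ 0.4819 -0.155   0.0238] F [2.2 2.5 6.5] M [ 0.46 -0.61 -0.05] gap 0.12718690977886263
shift mm [-1.1  0.9 -0.2] turn [ 0.07 -0.13  0.09]
```

The gripper holds the pad: gap about 10.9 mm for the 12 mm pad, and z is right. I'm taking a reference wrist picture, then lifting.

```bash
python3 - <<'E'
from h import *
import pickle
s=snapshot("wrist");pickle.dump(s,open("w6.pkl","wb"));cv2.imwrite("pics/w6.png",s["color"][:,:,::-1])
E
```

servo_tool([
  [0,0,-5,0,0,0],
  [0,0,-20,0,0,0],
  [0,0,-50,0,0,0],
  [0,0,-85,0,0,0],
  [0,0,-110,0,0,0],
  [0,0,-110,0,0,0],
  [0,0,-110,0,0,0],
])

```text
t: 7.32
tcp_pos: [0.4798, -0.1543, 0.1328]
tool_rot: [0.996, 0.086, -0.001, -0.001]
force: [-0.4, -0.2, -2.5]
finger_gap: 0.135
```

```bash
python3 - <<'E'
from h import *
import pickle
s=snapshot("wrist");pickle.dump(s,open("w7.pkl","wb"))
a=pickle.load(open("w6.pkl","rb"))
delta([.481,-.156,.134],9.8)
cv2.imwrite("pics/w67.png",np.hstack([a["color"][:,200:600,::-1],s["color"][:,200:600,::-1]]))
E
```

```text
t 7.375 tcp [ 0.4797 -0.1542  0.1323] F [-0.1 -0.4 -3.3] M [-0.01  0.05 -0.  ] gap 0.12537708146458143
shift mm [ 1.   2.  -1.7] turn [-0.1   0.13  0.12]
```

View pics/w67.png

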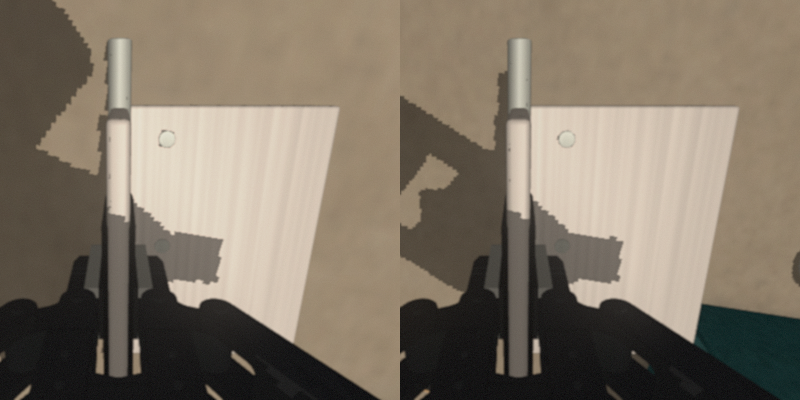

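The two halves, before and after the lift, match: corner at (338,107) in both and pin end unchanged. So there was no slip or tilt, and the weight reads about 3 N. I'm working out the panel's offset in the grip and carrying it to a point 65 mm behind the seat.

servo_tool([
  [1,-22,0,0,0,1],
  [2,-70,0,0,0,4],
  [3,-122,0,0,0,7],
  [4,-175,0,0,0,10],
  [6,-228,0,0,0,13],
  [7,-281,0,0,0,16],
  [8,-334,0,0,0,19],
  [9,-385,0,0,0,22],
  [10,-430,0,0,0,24.5],
  [11,-464,0,0,0,26.2],
])

```text
t: 8.62
tcp_pos: [0.4101, 0.3057, 0.1318]
tool_rot: [0.99, -0.141, -0.001, 0.001]
force: [-0.6, -0.5, -2.7]
finger_gap: 0.131
```

servo_tool([
  [0,0,0,0,0,0],
  [0,0,0,0,0,0],
  [0,0,0,0,0,0],
])

```text
t: 9.0
tcp_pos: [0.4115, 0.303, 0.1328]
tool_rot: [0.99, -0.142, -0.001, 0.001]
force: [0.3, 0.3, -1.9]
finger_gap: 0.132
```

```bash
python3 - <<'E'
from h import *
import pickle
a=pickle.load(open("w6.pkl","rb"))
R=Ro.from_quat([0.996,0.086,0.001,0.001]).as_matrix();T=np.array([.4819,-.155,.0238])
for n,p,z in [("pin",(319.5,40),.012),("pinL",(307.5,40),.012),("pinR",(331,40),.012),("tong",(538,106.5),.005),("fl+y top",(319,119),.059)]:
    print(n,(R.T@(onz(a,p,z)-T)*1000).round(1))
x=np.array([np.cos(np.radians(-16.4)),np.sin(np.radians(-16.4))]);seat=np.array([.474,.2863])
delta([*(seat-.065*x),.052],-16.4)
delta([*(seat),.052],-16.4)
E
```

```text
pin [ -0.8 -95.3  11.6]
pinL [ -5.7 -95.3  11.6]
pinR [  4.  -95.3  11.6]
tong [ 98.6 -68.2  18.8]
fl+y top [ -1.1 -68.6 -35.4]
t 9.0 tcp [0.4115 0.303  0.1328] F [ 0.3  0.3 -1.9] M [-0.    0.06 -0.03] gap 0.13212596228898077
shift mm [-0.2 -1.7 80.8] turn [0.07 0.07 0.04]
t 9.0 tcp [0.4115 0.303  0.1328] F [ 0.3  0.3 -1.9] M [-0.    0.06 -0.03] gap 0.13212596228898077
shift mm [64.8 -1.7 80.7] turn [0.07 0.07 0.04]
```

servo_tool([
  [0,-3.4,15,0,0,0],
  [0,-3.4,40,0,0,0],
  [0,-3.4,62,0,0,0],
  [0,-3.4,76,0,0,0],
  [0,-3.4,81.5,0,0,0],
  [0,-3.4,81.5,0,0,0],
  [0,-3.4,81.5,0,0,0],
])

```text
t: 9.88
tcp_pos: [0.4132, 0.3078, 0.0524]
tool_rot: [0.99, -0.142, 0.001, -0.0]
force: [-0.1, -0.5, -2.8]
finger_gap: 0.129
```

```bash
python3 - <<'E'
from h import *
import pickle
x=np.array([np.cos(np.radians(-16.4)),np.sin(np.radians(-16.4))]);seat=np.array([.474,.2863])
for i in range(2): 
    s=snapshot("wrist");delta([*(seat),.051],-16.4)
pickle.dump(s,open("w8.pkl","wb"))
c=snapshot("scene");C=cv2.resize(c["color"][130:200,230:320,::-1],None,fx=4.3,fy=4.3,interpolation=cv2.INTER_CUBIC)
W=s["color"][:,200:600,::-1].copy();W2=np.zeros((400,C.shape[1],3),np.uint8);W2[:C.shape[0]]=C[:400]
cv2.imwrite("pics/w8.png",np.hstack([W,W2]))
E
```

```text
t 9.925 tcp [0.4131 0.3078 0.0525] F [ 0.3  0.4 -2.5] M [ 0.01  0.09 -0.01] gap 0.12462935216044649
shift mm [64.4  3.5  1.6] turn [-0.06 -0.07  0.12]
t 9.975 tcp [0.4131 0.3078 0.0525] F [ 0.5 -0.  -2.7] M [0.01 0.01 0.04] gap 0.12756430066093732
shift mm [64.5  3.5  1.6] turn [-0.06 -0.07  0.12]
```

View pics/w8.png

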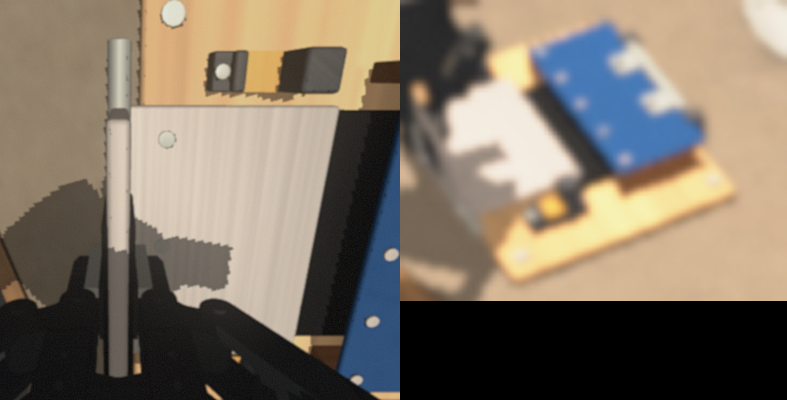

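The wrist part of the picture shows the pin's +y end at (319,45), the +y saddle floor edge at about (447,72), and the tongue edge still behind the lap's front edge. The scene part shows the lap flat and the tongue over the bed. I'm checking the offset to the saddle within this same image.

```bash
python3 - <<'E'
from h import *
import pickle
s=pickle.load(open("w8.pkl","rb"));S=sense();R=Ro.from_quat(S["tool_rot"]).as_matrix();T=np.array(S["tcp_pos"])
g=lambda p,z:(R.T@(onz(s,p,z)-T)*1000).round(1)
print("floor lip-edge top",g((447,52),.027),"bot",g((445,92),.027))
print("stop top left edge",g((489,48),.049),"pin end",g((319.5,40),T[2]-.0238+.012),"tongue corner",g((538,106.5),T[2]-.0238+.005))
print("lap edge pts",g((599,158),.040),g((543,375),.040))
E
```

```text
floor lip-edge top [ 57.4 -91.1  25.6] bot [ 58.5 -73.7  25.6]
stop top left edge [ 66.1 -91.1   3.6] pin end [ -0.2 -94.8  11.9] tongue corner [ 99.2 -67.6  19. ]
lap edge pts [127.8 -45.2  12.6] [128.1  81.6  12.5]
```

Everything agrees: seat about 65 mm ahead, y offset 1.3 mm, yaw aligned with the lap edge within 0.2°. I'm sliding under the lap and watching force.

servo_tool([
  [3,1.3,1.3,0,0,0],
  [8,1.3,1.3,0,0,0],
  [13,1.3,1.3,0,0,0],
  [18,1.3,1.3,0,0,0],
  [23,1.3,1.3,0,0,0],
  [28,1.3,1.3,0,0,0],
  [33,1.3,1.3,0,0,0],
  [38,1.3,1.3,0,0,0],
  [43,1.3,1.3,0,0,0],
  [45,1.3,1.3,0,0,0],
])

```text
t: 11.28
tcp_pos: [0.4559, 0.2936, 0.0505]
tool_rot: [0.99, -0.142, 0.0, -0.0]
force: [0.1, -0.5, -2.3]
finger_gap: 0.126
```

```bash
python3 - <<'E'
from h import *
import pickle
x=np.array([np.cos(np.radians(-16.4)),np.sin(np.radians(-16.4))]);seat=np.array([.474,.2863])
s=snapshot("wrist");delta([*(seat),.0438],-16.4)
pickle.dump(s,open("w9.pkl","wb"))
c=snapshot("scene");C=cv2.resize(c["color"][130:200,230:320,::-1],None,fx=4.3,fy=4.3,interpolation=cv2.INTER_CUBIC)
W=s["color"][:,240:640,::-1].copy();W2=np.zeros((400,C.shape[1],3),np.uint8);W2[:C.shape[0]]=C[:400]
cv2.imwrite("pics/w9.png",np.hstack([W,W2]))
E
```

```text
t 11.325 tcp [0.456  0.2935 0.0505] F [ 0.   0.7 -3.2] M [ 0.    0.04 -0.05] gap 0.12802761846418
shift mm [19.3  1.9  6.7] turn [-0.02 -0.02  0.1 ]
```

View pics/w9.png

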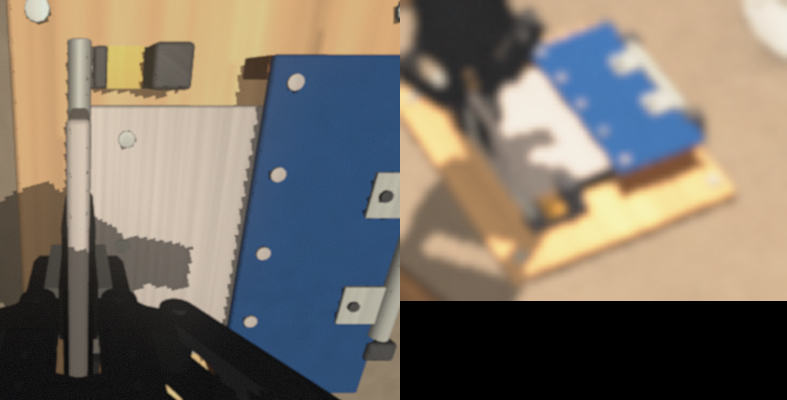

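The tongue is now under the lap, which is still flat (edge at column 270→230 in the wrist part, undisturbed in the scene part). Contact force is nil and the pin is just short of the lip at (347,65). I'm sliding the last 21 mm, then lowering.

servo_tool([
  [5,0,0,0,0,0],
  [10,0,0,0,0,0],
  [15,0,0,0,0,0],
  [19,0,0,0,0,0],
  [21,0,0,0,0,0],
  [21,0,0,0,0,0],
  [21,0,0,0,0,0],
])

```text
t: 12.25
tcp_pos: [0.4754, 0.2877, 0.0505]
tool_rot: [0.99, -0.142, -0.0, 0.0]
force: [0.6, -0.5, -2.5]
finger_gap: 0.126
```

```bash
python3 - <<'E'
from h import *
s=snapshot("wrist");delta([.474,.2863,.0438],-16.4)
cv2.imwrite("pics/w10.png",cv2.resize(s["color"][20:120,290:540,::-1],None,fx=3,fy=3,interpolation=cv2.INTER_CUBIC))
E
```

```text
t 12.3 tcp [0.4753 0.2877 0.0505] F [ 0.4  0.9 -2. ] M [0.01 0.   0.03] gap 0.12939525877776117
shift mm [-0.8  1.7  6.7] turn [0.01 0.02 0.13]
```

View pics/w10.png

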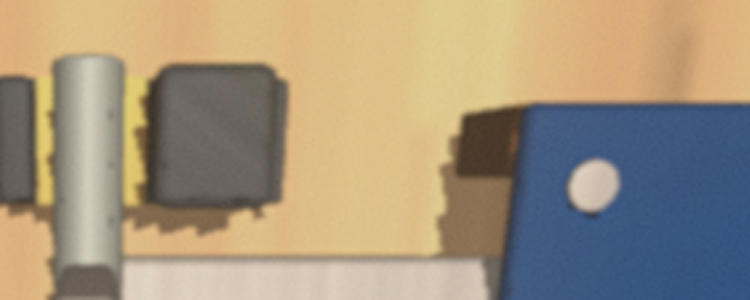

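The pin sits centred over the brass floor, with about equal brass either side (columns 35–55 and 122–150 of the crop), and the lap is flat. I'm lowering slowly.

servo_tool([
  [0,0,1.5,0,0,0],
  [0,0,3,0,0,0],
  [0,0,4.5,0,0,0],
  [0,0,5.5,0,0,0],
  [0,0,6,0,0,0],
  [0,0,6,0,0,0],
])

```text
t: 13.05
tcp_pos: [0.4756, 0.2877, 0.0445]
tool_rot: [0.99, -0.142, -0.0, 0.0]
force: [1.2, 0.7, -2.5]
finger_gap: 0.129
```

servo_tool([
  [0,0,0.5,0,0,0],
  [0,0,1,0,0,0],
  [0,0,1,0,0,0],
])

```text
t: 13.42
tcp_pos: [0.4757, 0.2878, 0.0439]
tool_rot: [0.99, -0.142, 0.0, -0.0]
force: [0.1, -0.3, 1.7]
finger_gap: 0.13
```

```bash
python3 - <<'E'
from h import *
delta([.474,.2863,.0438],-16.4)
E
```

```text
t 13.425 tcp [0.4757 0.2878 0.0439] F [ 0.1 -0.3  1.7] M [-0.06  0.23  0.01] gap 0.1302443750090454
shift mm [-1.2  1.9  0.1] turn [-0.01 -0.02  0.12]
```

Contact occurred at TCP z 0.0439, exactly where home was expected (0.0438). I'm pressing in small steps now.

servo_tool([
  [0,0,0.4,0,0,0],
  [0,0,0.8,0,0,0],
  [0,0,0.8,0,0,0],
])

```text
t: 13.8
tcp_pos: [0.4757, 0.2878, 0.0438]
tool_rot: [0.99, -0.142, 0.0, -0.0]
force: [-2.2, -0.7, 7.2]
finger_gap: 0.128
```

```bash
python3 - <<'E'
from h import *
delta([.474,.2863,.0438],-16.4)
E
```

```text
t 13.8 tcp [0.4757 0.2878 0.0438] F [-2.2 -0.7  7.2] M [-0.17  0.37 -0.04] gap 0.12807582248355304
shift mm [-1.2  1.9 -0. ] turn [-0.02 -0.03  0.12]
```

servo_tool([
  [0,0,0.6,0,0,0],
  [0,0,1.2,0,0,0],
  [0,0,1.2,0,0,0],
  [0,0,1.2,0,0,0],
])

```text
t: 14.3
tcp_pos: [0.4757, 0.2878, 0.0437]
tool_rot: [0.99, -0.142, 0.0, -0.0]
force: [-3.1, -1.6, 15.4]
finger_gap: 0.126
```

```bash
python3 - <<'E'
from h import *
import pickle
s=snapshot("wrist");delta([.474,.2863,.0438],-16.4);c=snapshot("scene")
delta([.474,.2863,.0438],-16.4)
pickle.dump((s,c),open("w11.pkl","wb"))
C=cv2.resize(c["color"][130:200,230:320,::-1],None,fx=4.3,fy=4.3,interpolation=cv2.INTER_CUBIC)
W=s["color"][:,240:640,::-1].copy();W2=np.zeros((400,C.shape[1],3),np.uint8);W2[:C.shape[0]]=C[:400]
cv2.imwrite("pics/w11.png",np.hstack([W,W2]))
E
```

```text
t 14.35 tcp [0.4757 0.2878 0.0437] F [-3.2 -1.9 14.6] M [-0.28  0.67 -0.04] gap 0.12876962053691635
shift mm [-1.2  1.9 -0.1] turn [-0.03 -0.05  0.13]
t 14.4 tcp [0.4757 0.2878 0.0437] F [-3.1 -1.8 15.4] M [-0.26  0.65 -0.  ] gap 0.133986025124386
shift mm [-1.3  1.9 -0.1] turn [-0.03 -0.05  0.12]
```

View pics/w11.png

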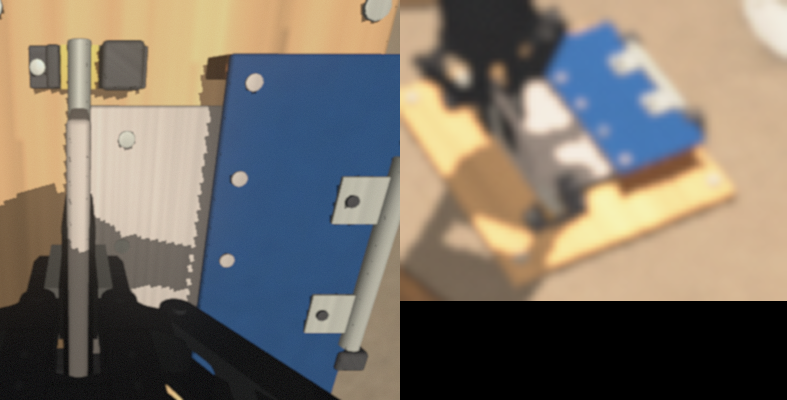

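The final view shows the pin in the +y saddle between lip and stop, the tongue under the flat lap, and the −y pin end in its saddle in the scene part. The push is a steady 15 N. I'm holding briefly, then handing in.

servo_tool([
  [0,0,0,0,0,0],
  [0,0,0,0,0,0],
  [0,0,0,0,0,0],
  [0,0,0,0,0,0],
  [0,0,0,0,0,0],
  [0,0,0,0,0,0],
])

```text
t: 15.15
tcp_pos: [0.4757, 0.2878, 0.0437]
tool_rot: [0.99, -0.142, 0.0, -0.0]
force: [-4.1, -2.3, 16.0]
finger_gap: 0.127
```

```bash
python3 - <<'E'
from h import *
delta([.474,.2863,.0438],-16.4)
print(sign_off())
E
```

```text
t 15.15 tcp [0.4757 0.2878 0.0437] F [-4.1 -2.3 16. ] M [-0.27  0.71 -0.03] gap 0.1271939718108834
shift mm [-1.3  1.9 -0.1] turn [-0.03 -0.05  0.12]
the job is handed in; nothing more can be done
None
```

I gripped the flashing by its pad, slid its tongue level under the lap, lowered the pin into both saddles and pressed it down. I handed it in at 15.15 s with the grip still on and a steady push of about 15–16 N.

**Last checks:**
- **Height:** the TCP is at 43.7 mm against an expected 43.8 mm for fully home.
- **Level and square:** tool tilt is under 0.1° and yaw is within about 0.15° of the jig.
- **Position:** the TCP is 1.3 mm in x and 1.9 mm in y from the measured seat. About 1.7 mm of the y offset is deliberate, because the panel sits off-centre in the grip.
- **Pictures:** the lap looks flat and undisturbed, and the +y pin end is clearly between lip and stop.

**Less certain:**
- The −y pin end was only visible in the blurry scene picture.
- The saddle floor triangulated at 25 mm rather than the 27 mm given. Contact came at the height that 27 mm predicts.
- A sideways force of about 4–5 N remains while pressing.

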